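Set the parts cleaner to its fast stage and start it

TASK

Set the watch-parts cleaning machine to fast and start it: with the fingertips push the upright paddle lever along its slot, past the half-way detent, until it sits at the second stop at the far end of the slot; only then press the larger of the two round buttons right down and let it come up again. This is pushing work only: do not pinch the lever, do not press the small button, and leave the loose things on and around the machine standing where they are.

Things in the scene. Friction and masses are not known exactly. Their poses are not given: they have to be found in the camera images.
- machine: White box-shaped cleaning machine, fixed to the bench, 170 mm (its x) x 320 mm (its y) x 70 mm high. Origin: centre of its underside, on the bench. Its z is up, its flat deck lies at z = 70 mm. A steel drum with a glass lid (diameter 110, top 54 mm above the deck, hinge block behind it) stands on the deck, centred at its x = 0, y = +95 mm; lever and buttons are on its -y half. The machine moves and turns between starts.
- speed_lever (a joint): Slide of the paddle lever along machine +y, m: 0 = off (start), 0.030 = first detent, 0.060 = second stop (hard). About 6 N to leave 0, 8 N to leave the detent. Sprung humps crest near 0.014 and 0.046: past a crest the lever snaps on to the detent or stop and stays; let go short of a crest it springs back (very near one it may just stand).
- lever_top (a point): Centre of the top face of the black upright paddle lever, 46 mm above the deck. The paddle is 30 mm wide (machine x), 12 mm thick (machine y, the slide direction) and reaches from 8 to 46 mm above the deck on a thin stem; the slot runs along machine y at machine x = +35 mm, from y = -115 mm (lever at 0) to -55 mm. Axes as the machine's.
- start_button (a joint): Travel of the larger round button, in m: 0 = up, 0.006 = right down; spring-returned, about 5 N to press right down. It counts as pressed beyond 0.004.
- start_button_top (a point): Centre of the top face of the larger round button (start; grey, diameter 34 mm, pressed downwards) in an aluminium collar on the deck. The two buttons stand at machine x = -45 mm, about 70 mm apart in y, and swap places between starts.
- small_button (a joint): Travel of the small round button, in m: 0 = up. Leave it alone.
- small_button_top (a point): Centre of the top face of the small round button (grey, diameter 18 mm). Not to be pressed.
- parts_jar: Loose small glass jar with steel lid, diameter 32, height 42 mm, standing on the deck between lever and drum, beyond the slot's far end. Origin: centre of its underside. Leave it.
- oil_bottle: Loose amber bottle, diameter 40, height 85 mm, on the bench off the machine's -y end. Origin: centre of its underside. Leave it.
- tin_bowl: Loose brass bowl, diameter 76, height 32 mm, on the bench off the machine's +y end. Origin: centre of its underside. Leave it.
- screwdriver: Loose screwdriver, 120 mm long (along its own x), lying on the bench beyond the machine. Leave it.

How it is judged (in metres and radians):
On the way, in this order (a step that is already met when the one before it is completed fails the run):
1. the lever is at the second stop (value of joint speed_lever above 0.056 m), for 0.2 s.
2. the larger button is pressed down (value of joint start_button above 0.004 m), for 0.05 s.
At the end, for the whole second after the job is handed in: The lever rests within 4 mm of its second stop, both buttons are up, and each loose thing is within 20 mm of where it stood (value of joint speed_lever above 0.056 m and value of joint each of start_button, small_button below 0.0015 m and distance of each of parts_jar, oil_bottle, tin_bowl, screwdriver from where it was at the start of the episode below 0.02 m); the robot touches nothing.
It fails at once if the larger button is pressed before the lever has passed to the second stop (value of joint start_button above 0.003 m and value of joint speed_lever below 0.05 m).
It fails at once if the small button is pressed (value of joint small_button above 0.003 m).
It fails at once if the lever is pinched: the fingers bear on its front and back halves together (more than 3 N on each) (contact force between the fingers and speed_lever_c0 above 3 N and contact force between the fingers and speed_lever_c1 above 3 N).
It fails at once if a loose thing is lifted, carried or pushed more than 20 mm (not (distance of each of parts_jar, oil_bottle, tin_bowl, screwdriver from where it was at the start of the episode below 0.02 m)).
It fails at once if the jar, bottle or bowl is tipped over (angle between any of parts_jar, oil_bottle, tin_bowl's own z axis and vertical above 0.6 rad).
It also fails if it takes over 48 s, if anything falls off the work surface, if the arm or the gripper's body presses on something with over 40 N, if the wrist force passes 120 N, or if a joint passes its speed limit or range.

ROBOT

A 6-joint arm with a two-finger parallel gripper is mounted at the origin on the work surface. World frame = base frame: x ahead of the robot, y to its left, z up, the work surface at z = 0. Lengths are in m, angles in degrees, forces in N, time in s.
With the tool pointing down it reaches from about 0.4 to 0.825 m from the base axis. Payload 7 kg.
Tool frame: the origin (TCP) lies midway between the tips of the shut fingers; the grasp point (between the pads) lies 19 mm behind it; x points along the fingers, z is the direction in which the jaws open and shut, and the axes are right-handed (so a half turn about x gives the same grasp; the last joint's range is limited). The gripper opens to 88 mm and grips with 3 to 60 N. Pads are 19 mm wide; open, the fingers measure 130 mm over their backs; the gripper's body (78 mm by 193 mm) begins 47 mm behind the grasp point.
Start: joints at [87.324, 20.546, 0.682, 0, -70.136, -16.507], TCP at [0.222, 0.637, 0.205] pointing down, gripper open.
Joint ranges: [-176.03, 176.03], [-82.01, 121.73], [-58.28, 71.71], [-173.87, 95.51], [-174.79, -0.11], [-173.66, 173.66]. Speed limits (degrees/s): [136.94, 136.94, 172.46, 180, 180, 180].

INTERFACE

Orientations are given as [roll, pitch, yaw] about the fixed x, y, z axes, in that order (R = Rz(yaw) Ry(pitch) Rx(roll)).
In Python, from plant import get_state, capture, close_job gives the robot as it stands.
- The arm moves only by the tool play_rows, never from a script. Its argument "series" is one flat list of numbers, 4 for each row, row after row: the shift along the tool's x, y, z in m, then the turn about the tool's x in rad. In form: [tx, ty, tz, spin, tx, ty, tz, spin, ...]. A call has exactly 5 rows; each row shifts and turns the commanded pose from where the row before left it, along the tool's axes as they then stand; what a row does not reach is not made up. A row lasts 1/12 s, in which the tool goes at most 41.7 mm and 7.16 degrees, less where a joint would pass 70% of its speed; a pose out of reach is approached as far as the arm can. A call is refused whole if a number of a shift passes 0.0417 or a number of a turn 0.125, either way. A call with a gripper value outside its range is refused whole. "jaw" is the opening in per cent of the stroke, from 0 (shut) to 100 (fully open), set as the call begins (left out, the last holds). The fingers move at their own pace and stop on an object; "squeeze" is the grip in N (left out, the last holds). Time passes only in rows, so rows that do not move let the fingers close, or fill a call up. It gives the time, the measured TCP pose, the force and the opening at its end, in the units of the state.
- get_state(): the state, without advancing time (a new reading comes with each control period).
- capture(name): name is "scene" or "side" or "wrist"; returns a dict with "img" (384x512x3 uint8, blue, green, red), "K" (3x3 intrinsics, pixels), "world_from_camera" (4x4, takes a point from camera to world coordinates). Camera axes: x right, y down, z forward; pixel columns grow to the right and rows downward; lengths in m; the calibration is good to about 2 mm. The wrist camera is an equidistant fisheye: a pixel r from the principal point sees the ray r / f radians off the axis. A picture is of the moment at which its call begins. There is no depth.
- close_job(): hands the job in, once; it reports no verdict.
The state is a dict: "time_s": time; "joints": joint angles; "qd": joint speeds; "joint_torque": joint torques, N m; "tcp_pos": TCP position; "eef_rot": TCP orientation; "contact_force": force on the tool from outside, world axes, zero at the start; "moment": the same for the moment, N m; "gripper_width": finger opening in m.
Only numpy, scipy, OpenCV 4.12 (cv2) and the standard library are available. Lean on these libraries where they do the work, as an engineer would, in place of code of your own. Each camera call takes 0.05 s, during which the arm holds its last target.

## Working session

There is one attempt and no reset: what is moved stays moved. The work goes in short steps, Python scripts to look and compute and a tool call to move; the robot and the scene stay as the last step left them, time stands still between calls to the robot, and variables do not carry over. Pictures are saved under pics/ and viewed, and the job is handed in when it is done.

Besides the shell and the picture viewer there is one more tool, called after "Request:" as a command line: name --argument value ..., lists and objects as JSON in quotes. play_rows: Moves the arm, as the interface text tells. Its arguments: {"type":"object","properties":{"series":{"type":"array","items":{"type":"number"}},"jaw":{"type":"number"},"squeeze":{"type":"number"}},"required":["series"]}

```bash
mkdir -p pics; ls; python3 - <<'E'
from plant import get_state, capture
import cv2,pickle
print(get_state())
d={}
for n in("scene","side","wrist"):
    c=capture(n); d[n]=c; cv2.imwrite(f"pics/{n}0.png",c["img"]); print(n,c["K"],c["world_from_camera"])
pickle.dump(d,open("c0.pkl","wb"))
E
```

```text
pics
{'time_s': 0.0, 'joints': array([ 8.73248630e+01,  2.05918789e+01,  6.34404397e-01, -1.98027186e-02,
       -7.01377955e+01, -1.65067162e+01]), 'qd': array([-0.02907036,  0.06468508,  0.01527856,  0.04561713, -0.05084859,
        0.09823115]), 'joint_torque': array([ 8.00305043e-04, -5.82725143e+01,  2.93046194e+01,  6.99711487e+00,
        7.08613690e-03, -1.62446686e-04]), 'tcp_pos': array([0.22164292, 0.63701017, 0.20442352]), 'eef_rot': array([   5.45186553,   89.90292761, -103.73673133]), 'contact_force': array([-0.240067  , -0.1219346 ,  0.24637674]), 'moment': array([-0.01926607,  0.04781603, -0.0211402 ]), 'gripper_width': 0.08781078741714089}
scene [[400.94653838   0.         250.25663821]
 [  0.         400.94653838 191.09392164]
 [  0.           0.           1.        ]] [[-0.4888557   0.72508982 -0.48504108  1.16012897]
 [ 0.8723493   0.40961833 -0.26686987  0.40294306]
 [ 0.00517709 -0.5535861  -0.83277586  1.00735476]
 [ 0.          0.          0.          1.        ]]
side [[397.44308344   0.         257.51118771]
 [  0.         397.44308344 204.23276633]
 [  0.           0.           1.        ]] [[ 0.86707707 -0.34667406  0.35776312  0.28557418]
 [-0.49781189 -0.63032844  0.59570914 -0.43595866]
 [ 0.01899136 -0.69462447 -0.71912181  0.72510316]
 [ 0.          0.          0.          1.        ]]
wrist [[297.31863964   0.         258.33439929]
 [  0.         297.31863964 187.34357353]
 [  0.           0.           1.        ]] [[-0.32797769 -0.89760132 -0.2945208   0.30083803]
 [-0.94468292  0.31235454  0.1000441   0.61052395]
 [ 0.00219519  0.311041   -0.95039396  0.38449992]
 [ 0.          0.          0.          1.        ]]
```

View pics/scene0.png

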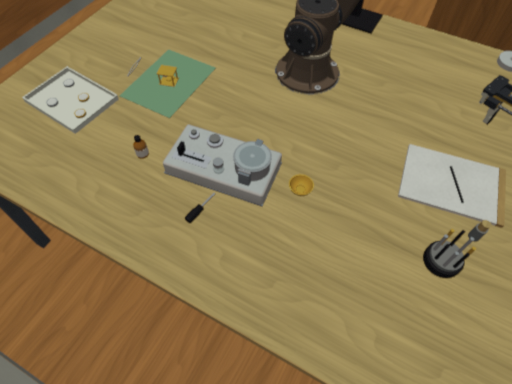

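View pics/side0.png

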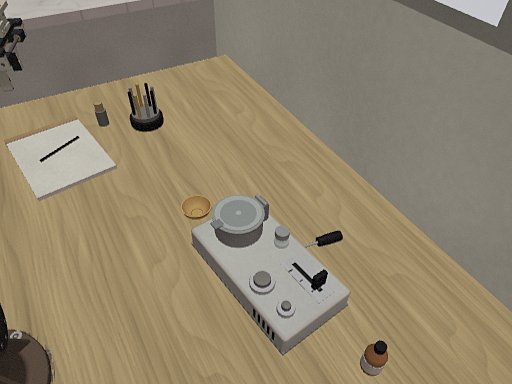

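View pics/wrist0.png

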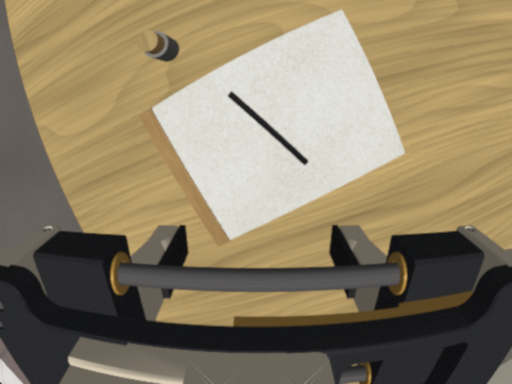

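```bash
python3 - <<'E'
import cv2,pickle
d=pickle.load(open("c0.pkl","rb"))
a=d["scene"]["img"][115:215,120:320]; cv2.imwrite("pics/sc_crop.png",cv2.resize(a,None,fx=4,fy=4,interpolation=cv2.INTER_CUBIC))
a=d["side"]["img"][185:385,180:400]; cv2.imwrite("pics/si_crop.png",cv2.resize(a,None,fx=3,fy=3,interpolation=cv2.INTER_CUBIC))
E
```

```text
(no output)
```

View pics/sc_crop.png

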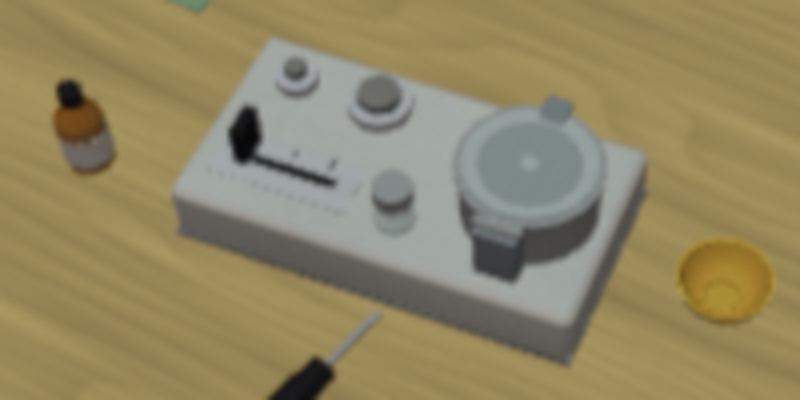

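View pics/si_crop.png

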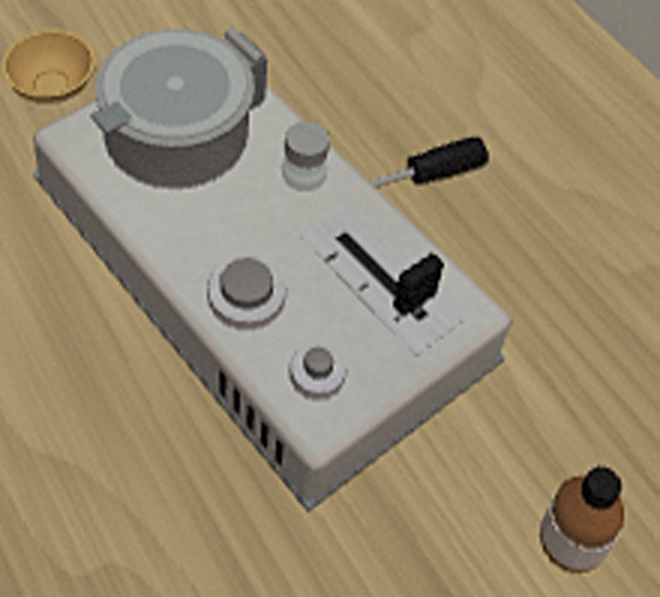

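```bash
cat > h.py <<'E'
import numpy as np,pickle
from scipy.optimize import least_squares
def ray(c,p):
    T=c["world_from_camera"];K=c["K"]
    v=T[:3,:3]@np.array([(p[0]-K[0,2])/K[0,0],(p[1]-K[1,2])/K[1,1],1.]);return T[:3,3],v
def onz(c,p,z):
    o,v=ray(c,p);return o+v*(z-o[2])/v[2]
def proj(c,X):
    T=c["world_from_camera"];q=c["K"]@(T[:3,:3].T@(np.array(X)-T[:3,3]));return q[:2]/q[2]
def tri(cs,ps):
    A=[];b=[]
    for c,p in zip(cs,ps):
        o,v=ray(c,p);v=v/np.linalg.norm(v);M=np.eye(3)-np.outer(v,v);A.append(M);b.append(M@o)
    return np.linalg.lstsq(np.vstack(A),np.hstack(b),rcond=None)[0]
E
python3 - <<'E'
from h import *
d=pickle.load(open("c0.pkl","rb"));S,D=d["scene"],d["side"]
s=lambda x,y:((x+.5)/4-.5+120,(y+.5)/4-.5+115)
e=lambda x,y:((x+.5)/3-.5+180,(y+.5)/3-.5+185)
P={'big':(s(379,92),e(247,281),(-.045,None,None)),'small':(s(295,67),e(319,361),None),'lid':(s(529,162),e(176,84),None),'jar':(s(393,186),e(307,138),None)}
for k,v in P.items(): print(k,tri([S,D],v[:2]), onz(S,v[0],.085),onz(D,v[1],.085))
obs=[(S,s(529,162),(0,.095,.124)),(D,e(176,84),(0,.095,.124)),
 (S,s(272,40),(-.085,-.16,.07)),(S,s(177,190),(.085,-.16,.07)),(S,s(645,154),(-.085,.16,.07)),
 (D,e(312,468),(-.085,-.16,.07)),(D,e(510,322),(.085,-.16,.07)),(D,e(37,142),(-.085,.16,.07)),
 (S,s(338,184),(.035,-.055,.07)),(D,e(343,236),(.035,-.055,.07))]
def W(x,P): c,n=np.cos(x[2]),np.sin(x[2]);return np.array([x[0]+c*P[0]-n*P[1],x[1]+n*P[0]+c*P[1],P[2]])
f=lambda x:np.concatenate([proj(c,W(x,P))-p for c,p,P in obs])
best=min((least_squares(f,[.6,.3,y],loss='soft_l1') for y in (0,1.57,3.1,-1.57)),key=lambda r:r.cost)
x=best.x;print(x,np.degrees(x[2]),f(x).reshape(-1,2).round(1).tolist())
for n,P in dict(lever=(.035,-.115,.116),leverend=(.035,-.055,.116),big=(-.045,-.035,.085)).items():print(n,W(x,P),proj(S,W(x,P)),proj(D,W(x,P)))
c,n=np.cos(x[2]),np.sin(x[2])
for k,v in P.items() if isinstance(P,dict) else []: pass
R=np.array([[c,n],[-n,c]])
for k,pp in dict(big=(s(379,92),e(247,281)),small=(s(295,67),e(319,361)),jar=(s(393,186),e(307,138)),lever=(s(245,112),e(425,265))).items():
    t=tri([S,D],pp);print(k,'machine',R@(t[:2]-x[:2]),t[2],'world',t)
np.save('pose.npy',x)
E
```

```text
big [ 0.51136606 -0.08084329  0.08976191] [ 0.50671043 -0.08235115  0.085     ] [ 0.51411876 -0.079422    0.085     ]
small [ 0.52087825 -0.15017812  0.08909224] [ 0.5170022  -0.15170436  0.085     ] [ 0.52333356 -0.14936626  0.085     ]
lid [0.53769129 0.06286299 0.12236356] [0.5098904  0.04947965 0.085     ] [0.55438308 0.09226765 0.085     ]
jar [ 0.59609481 -0.01449879  0.11148497] [ 0.57798225 -0.02565613  0.085     ] [0.61069872 0.00223513 0.085     ]
[ 0.55045371 -0.02877633  0.12681072] 7.265718778733656 [[0.1, 0.4], [-1.0, -1.7], [-0.6, -1.8], [-3.2, 0.2], [1.6, -0.4], [-1.0, 0.4], [1.7, -2.0], [-3.8, -4.8], [-3.8, -0.1], [1.4, 2.9]]
lever [ 0.59971685 -0.13842643  0.116     ] [180.03465122 144.49236583] [319.06967751 273.40894388]
leverend [ 0.59212858 -0.07890821  0.116     ] [198.74360966 150.59866242] [297.49357412 252.19641088]
big [ 0.51024154 -0.0691865   0.085     ] [217.45513421 140.03065677] [257.54466063 275.19966855]
big machine [-0.04535876 -0.04670541] 0.08976191426408756 world [ 0.51136606 -0.08084329  0.08976191]
small machine [-0.0446918  -0.11668652] 0.08909223658047588 world [ 0.52087825 -0.15017812  0.08909224]
jar machine [0.04708031 0.00839062] 0.11148496784482861 world [ 0.59609481 -0.01449879  0.11148497]
lever machine [ 0.0337179  -0.11613813] 0.12136015208330142 world [ 0.59858899 -0.13971757  0.12136015]
```

```bash
cat >> h.py <<'E'
from scipy.spatial.transform import Rotation as Ro
def toolR(st): return Ro.from_euler('xyz',st['eef_rot'],degrees=True).as_matrix()
def W(x,P): c,n=np.cos(x[2]),np.sin(x[2]);return np.array([x[0]+c*P[0]-n*P[1],x[1]+n*P[0]+c*P[1],P[2]])
def rep(tgt=None,P=None):
    from plant import get_state
    st=get_state();R=toolR(st);x=np.load('pose.npy');c,n=np.cos(x[2]),np.sin(x[2])
    M=np.array([[c,-n,0],[n,c,0],[0,0,1]])
    print('t',st['time_s'],'tcp',st['tcp_pos'].round(4),'F',st['contact_force'].round(1),'w',st['gripper_width'].round(4),'j',st['joints'].round(1))
    print('machine tcp',(M.T@(st['tcp_pos']-[x[0],x[1],0])).round(4));print('tool in machine\n',(M.T@R).round(3))
    if P is not None: tgt=W(x,P)
    if tgt is not None: print('tool shift to',tgt.round(4),(R.T@(tgt-st['tcp_pos'])).round(4))
E
python3 -c "
from h import *
rep(P=(.035,-.165,.205))"
```

```text
Traceback (most recent call last):
  File "h.py", line 22, in rep
    print('t',st['time_s'],'tcp',st['tcp_pos'].round(4),'F',st['contact_force'].round(1),'w',st['gripper_width'].round(4),'j',st['joints'].round(1))
                                                                                             ^^^^^^^^^^^^^^^^^^^^^^^^^
AttributeError: 'float' object has no attribute 'round'
```

```bash
sed -i "s/st\['gripper_width'\].round(4)/round(st['gripper_width'],4)/" h.py; python3 -c "
from h import *
rep(P=(.035,-.165,.205))"
```

```text
t 0.15 tcp [0.2217 0.6371 0.2046] F [ 0.5 -0.2 -0.5] w 0.0876 j [ 87.3  20.6   0.6  -0.  -70.1 -16.5]
machine tcp [-0.2419  0.7021  0.2046]
tool in machine
 [[-0.     0.895 -0.445]
 [-0.001 -0.445 -0.895]
 [-1.     0.     0.001]]
tool shift to [ 0.606 -0.188  0.205] [6.000e-04 6.342e-01 6.530e-01]
```

Request:
play_rows --series '[0,0,0,0.111,0,0,0,0.111,0,0,0,0.111,0,0,0,0.111,0,0,0,0.111]' --jaw 0 --squeeze 20

```text
time_s: 0.57
tcp_pos: [0.2218, 0.6373, 0.205]
eef_rot: [39.4, 90.0, -101.9]
contact_force: [0.6, 0.2, 1.3]
gripper_width: 0.0599
```

Request:
play_rows --series '[0,0,0,0.111,0,0,0,0.111,0,0,0,0.111,0,0,0,0.111,0,0,0,0.111]'

```text
time_s: 0.98
tcp_pos: [0.2218, 0.6373, 0.2049]
eef_rot: [69.1, 90.0, -104.0]
contact_force: [0.0, 0.0, 0.3]
gripper_width: 0.0262
```

```bash
python3 -c "
from h import *
rep(P=(.035,-.165,.205))"
```

```text
t 0.9833 tcp [0.2218 0.6373 0.2049] F [0.  0.  0.3] w 0.0262 j [ 87.3  20.6   0.7  -0.  -70.1 -80.4]
machine tcp [-0.2418  0.7023  0.2049]
tool in machine
 [[-0.    -0.006 -1.   ]
 [-0.001 -1.     0.006]
 [-1.     0.001  0.   ]]
tool shift to [ 0.606 -0.188  0.205] [ 5.000e-04  8.655e-01 -2.824e-01]
```

Request:
play_rows --series '[0,0.029,-0.0094,0,0,0.029,-0.0094,0,0,0.029,-0.0094,0,0,0.029,-0.0094,0,0,0.029,-0.0094,0]'

```text
time_s: 1.4
tcp_pos: [0.2869, 0.4981, 0.2051]
eef_rot: [66.1, 90.0, -106.6]
contact_force: [1.1, -0.8, 0.3]
gripper_width: 0.0008
```

Request:
play_rows --series '[0,0.029,-0.0094,0,0,0.029,-0.0094,0,0,0.029,-0.0094,0,0,0.029,-0.0094,0,0,0.029,-0.0094,0]'

```text
time_s: 1.82
tcp_pos: [0.3517, 0.3601, 0.2053]
eef_rot: [-20.5, 90.0, 166.8]
contact_force: [0.5, -0.3, -0.0]
gripper_width: 0.0006
```

Request:
play_rows --series '[0,0.029,-0.0094,0,0,0.029,-0.0094,0,0,0.029,-0.0094,0,0,0.029,-0.0094,0,0,0.029,-0.0094,0]'

```text
time_s: 2.23
tcp_pos: [0.4165, 0.2222, 0.2054]
eef_rot: [-107.2, 90.0, 80.0]
contact_force: [0.6, 0.1, -0.1]
gripper_width: 0.0005
```

Request:
play_rows --series '[0,0.029,-0.0094,0,0,0.029,-0.0094,0,0,0.029,-0.0094,0,0,0.029,-0.0094,0,0,0.029,-0.0094,0]'

```text
time_s: 2.65
tcp_pos: [0.4814, 0.0842, 0.2054]
eef_rot: [-135.6, 90.0, 51.6]
contact_force: [-0.4, 0.1, -0.7]
gripper_width: 0.0002
```

```bash
python3 - <<'E'
from h import *
rep(P=(.035,-.165,.205))
from plant import capture
import cv2
c=capture("wrist");cv2.imwrite("pics/w1.png",c["img"]);pickle.dump(c,open("w1.pkl","wb"))
E
```

```text
t 2.65 tcp [0.4814 0.0842 0.2054] F [-0.4  0.1 -0.7] w 0.0002 j [ 33.    2.8 -22.1  -0.  -65.1 -25.8]
machine tcp [-0.0542  0.1208  0.2054]
tool in machine
 [[ 0.    -0.001 -1.   ]
 [ 0.    -1.     0.001]
 [-1.    -0.    -0.   ]]
tool shift to [ 0.606 -0.188  0.205] [ 0.0004  0.2858 -0.0893]
```

View pics/w1.png

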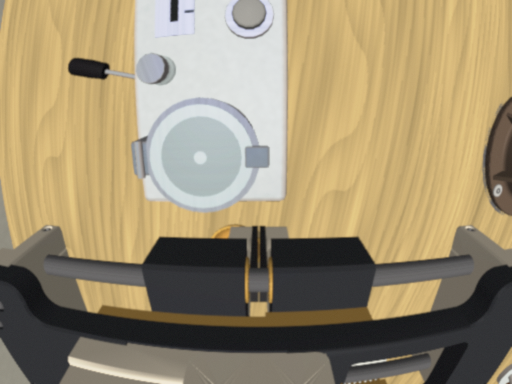

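Request:
play_rows --series '[0,0.028,-0.009,0,0,0.028,-0.009,0,0,0.028,-0.009,0,0,0.028,-0.009,0,0,0.028,-0.009,0]'

```text
time_s: 3.12
tcp_pos: [0.5437, -0.0489, 0.2052]
eef_rot: [-24.9, 90.0, 162.4]
contact_force: [0.6, 1.3, -0.3]
gripper_width: 0.0006
```

```bash
python3 - <<'E'
from h import *
rep(P=(.035,-.165,.205))
from plant import capture
import cv2
c=capture("wrist");cv2.imwrite("pics/w2.png",cv2.resize(c["img"],(768,576)));pickle.dump(c,open("w2.pkl","wb"))
E
```

```text
t 3.1167 tcp [ 0.5437 -0.0489  0.2052] F [ 0.6  1.3 -0.3] w 0.0006 j [ 15.4   8.4 -15.7  -0.  -65.9  -8.2]
machine tcp [-0.0092 -0.0191  0.2052]
tool in machine
 [[-0.    -0.001 -1.   ]
 [ 0.    -1.     0.001]
 [-1.    -0.     0.   ]]
tool shift to [ 0.606 -0.188  0.205] [ 0.0002  0.1459 -0.0443]
```

View pics/w2.png

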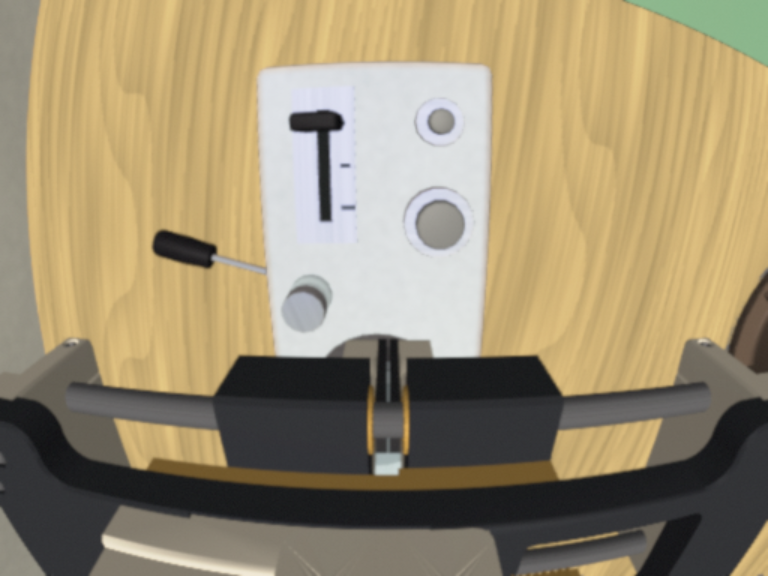

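```bash
python3 - <<'E'
from h import *
c=pickle.load(open("w2.pkl","rb"));x=np.load('pose.npy');cc,n=np.cos(x[2]),np.sin(x[2])
def wz(p,z):
    u=(np.array(p)+.5)/1.5-.5;K=c["K"];d=(u-[K[0,2],K[1,2]])/K[0,0];r=np.hypot(*d)
    v=c["world_from_camera"][:3,:3]@np.array([*(d/r*np.sin(r)),np.cos(r)]);o=c["world_from_camera"][:3,3]
    return o+v*(z-o[2])/v[2]
for k,p,z in [('c+',(259,68),.07),('c-',(491,65),.07),('small',(441,121),.089),('big',(440,225),.089),('lever',(314,120),.116),('slotend',(325,220),.07),('jar',(304,309),.112),('edgeR',(482,340),.07),('edgeL',(275,340),.07)]:
    w=wz(p,z);q=w[:2]-x[:2];print(k,w.round(4),'mach',(cc*q[0]+n*q[1]).round(4),(-n*q[0]+cc*q[1]).round(4))
E
```

```text
c+ [ 0.6506 -0.1759  0.07  ] mach 0.0808 -0.1586
c- [ 0.4884 -0.1973  0.07  ] mach -0.0828 -0.1593
small [ 0.5203 -0.1497  0.089 ] mach -0.0452 -0.1162
big [ 0.5109 -0.0803  0.089 ] mach -0.0458 -0.0461
lever [ 0.5985 -0.1395  0.116 ] mach 0.0336 -0.116
slotend [ 0.5908 -0.0702  0.07  ] mach 0.0348 -0.0462
jar [ 0.5948 -0.0171  0.112 ] mach 0.0455 0.0059
edgeR [0.4596 0.0094 0.07  ] mach -0.0853 0.0493
edgeL [0.6233 0.0305 0.07  ] mach 0.0797 0.0496
```

Request:
play_rows --series '[0,0.0285,-0.0087,0,0,0.0285,-0.0087,0,0,0.0285,-0.0087,0,0,0.0285,-0.0087,0,0,0.0285,-0.0087,0]'

```text
time_s: 3.58
tcp_pos: [0.6048, -0.1847, 0.2051]
eef_rot: [-23.1, 90.0, 164.1]
contact_force: [0.8, 0.8, 0.3]
gripper_width: 0.0003
```

Request:
play_rows --series '[0.023,0,0,0,0.023,0,0,0,0.023,0,0,0,0.023,0,0,0,0.02,0,0,0]'

```text
time_s: 4.0
tcp_pos: [0.6038, -0.1834, 0.0915]
eef_rot: [-18.9, 89.9, 168.3]
contact_force: [0.4, -0.2, -0.6]
gripper_width: 0.0003
```

```bash
python3 - <<'E'
from h import *
rep(P=(.034,-.12,.092))
from plant import capture
import cv2
c=capture("side");a=c["img"][185:385,180:400];cv2.imwrite("pics/s3.png",cv2.resize(a,None,fx=3,fy=3))
c=capture("wrist");cv2.imwrite("pics/w3.png",cv2.resize(c["img"],(768,576)))
E
```

```text
t 4.0 tcp [ 0.6038 -0.1834  0.0915] F [ 0.4 -0.2 -0.6] w 0.0003 j [  0.8  21.7 -13.4  -0.  -54.9   6.4]
machine tcp [ 0.0333 -0.1601  0.0915]
tool in machine
 [[-0.001 -0.001 -1.   ]
 [ 0.    -1.     0.001]
 [-1.    -0.     0.001]]
tool shift to [ 0.5994 -0.1435  0.092 ] [-0.0005 -0.0401 -0.0006]
```

View pics/s3.png

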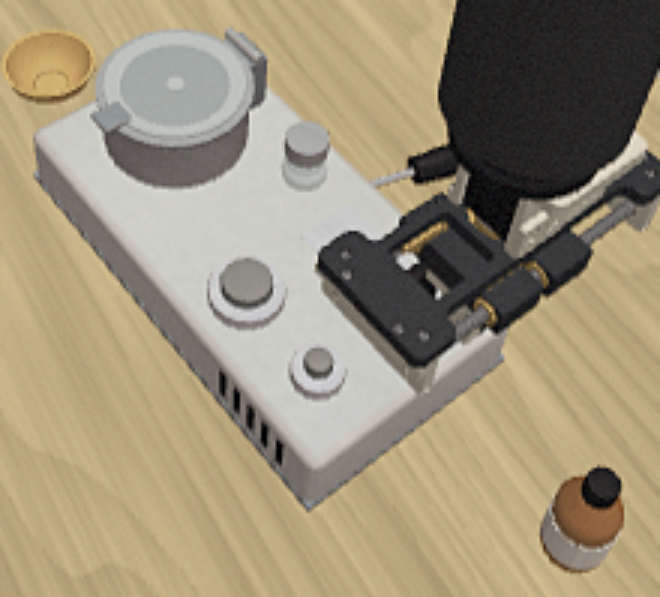

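View pics/w3.png

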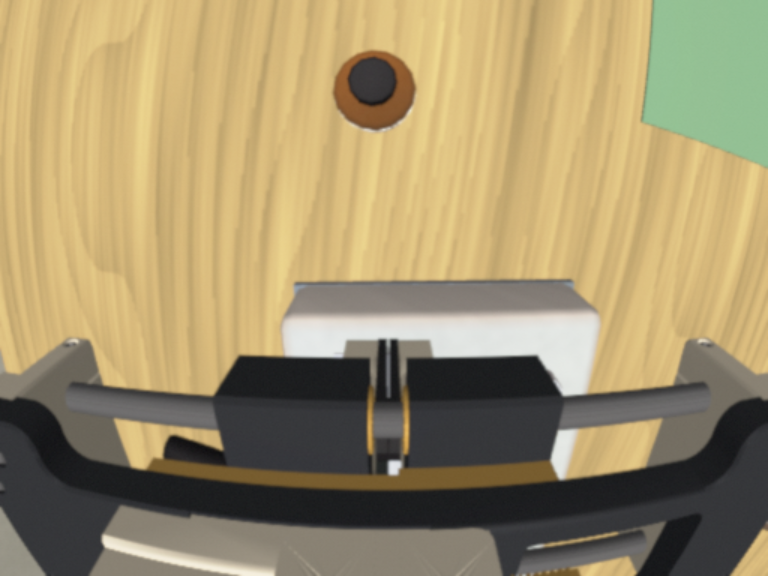

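Request:
play_rows --series '[0,-0.006,0,0,0,-0.006,0,0,0,-0.006,0,0,0,-0.006,0,0,0,-0.004,0,0]'

```text
time_s: 4.52
tcp_pos: [0.6015, -0.1546, 0.0946]
eef_rot: [173.1, 89.9, 0.4]
contact_force: [0.3, -1.9, 2.2]
gripper_width: 0.0007
```

Request:
play_rows --series '[0,-0.004,0,0,0,-0.004,0,0,0,-0.004,0,0,0,-0.004,0,0,0,-0.004,0,0]'

```text
time_s: 4.93
tcp_pos: [0.5997, -0.1364, 0.095]
eef_rot: [147.1, 89.8, -25.6]
contact_force: [0.8, -4.8, 5.5]
gripper_width: 0.0005
```

```bash
python3 - <<'E'
from h import *
rep(P=(.034,-.0725,.092))
from plant import capture
import cv2
c=capture("side");a=c["img"][185:385,180:400];cv2.imwrite("pics/s4.png",cv2.resize(a,None,fx=3,fy=3))
E
```

```text
t 4.9333 tcp [ 0.5997 -0.1364  0.095 ] F [ 0.8 -4.8  5.5] w 0.0005 j [  5.4  20.  -15.6   0.1 -54.2   1.8]
machine tcp [ 0.0353 -0.113   0.095 ]
tool in machine
 [[ 0.003 -0.    -1.   ]
 [-0.002 -1.     0.   ]
 [-1.     0.002 -0.003]]
tool shift to [ 0.5933 -0.0964  0.092 ] [ 0.0029 -0.0405  0.0013]
```

View pics/s4.png

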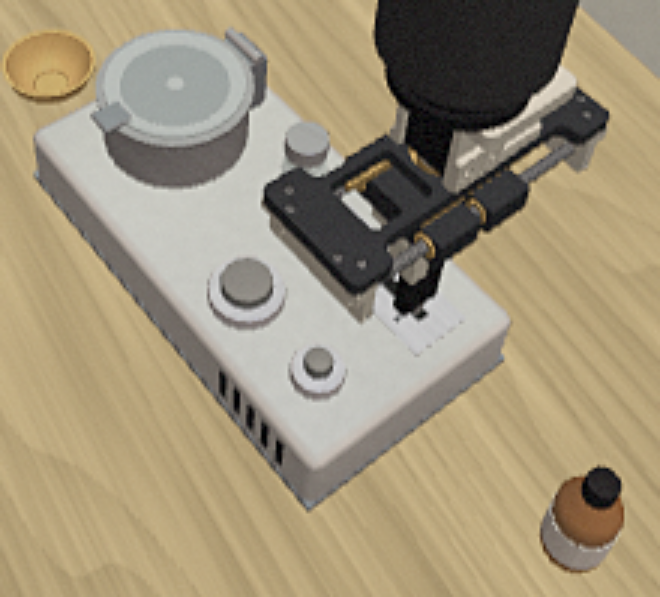

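```bash
python3 - <<'E'
from h import *
rep()
from plant import capture
import cv2
c=capture("side");a=c["img"][235:315,270:370];cv2.imwrite("pics/s5.png",cv2.resize(a,None,fx=7,fy=7,interpolation=cv2.INTER_CUBIC))
x=np.load('pose.npy')
for P in [(.035,-.115,.116),(.035,-.115,.078),(.035,-.085,.116),(.035,-.085,.078),(.0353,-.113,.095)]:print(P,((proj(c,W(x,P))-[270,235])*7).round())
c=capture("scene");a=c["img"][115:195,140:240];cv2.imwrite("pics/sc5.png",cv2.resize(a,None,fx=7,fy=7,interpolation=cv2.INTER_CUBIC))
for P in [(.035,-.115,.116),(.035,-.115,.078),(.035,-.085,.116),(.035,-.085,.078),(.0353,-.113,.095)]:print(P,((proj(c,W(x,P))-[140,115])*7).round())
E
```

```text
t 4.9833 tcp [ 0.5997 -0.1358  0.095 ] F [ 0.8 -2.8  7.4] w 0.0006 j [  5.5  20.  -15.6   0.1 -54.2   1.7]
machine tcp [ 0.0353 -0.1124  0.095 ]
tool in machine
 [[ 0.003 -0.    -1.   ]
 [-0.002 -1.     0.   ]
 [-1.     0.002 -0.003]]
(0.035, -0.115, 0.116) [343. 269.]
(0.035, -0.115, 0.078) [325. 349.]
(0.035, -0.085, 0.116) [266. 193.]
(0.035, -0.085, 0.078) [251. 274.]
(0.0353, -0.113, 0.095) [329. 308.]
(0.035, -0.115, 0.116) [280. 206.]
(0.035, -0.115, 0.078) [293. 265.]
(0.035, -0.085, 0.116) [345. 228.]
(0.035, -0.085, 0.078) [356. 286.]
(0.0353, -0.113, 0.095) [291. 241.]
```

View pics/s5.png

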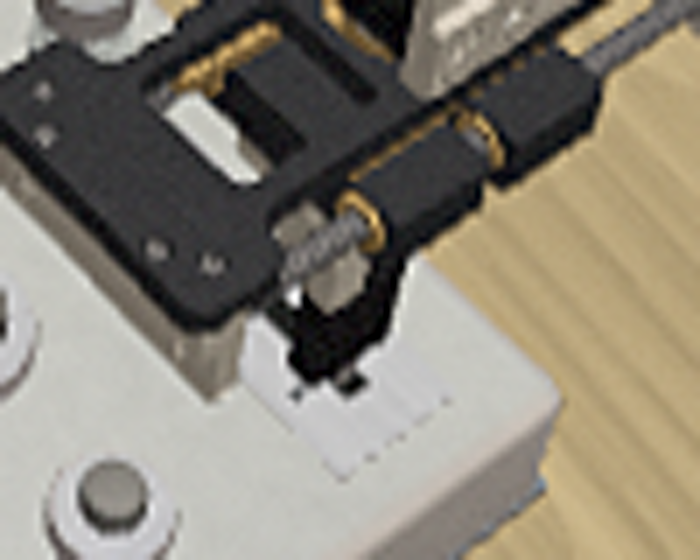

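View pics/sc5.png

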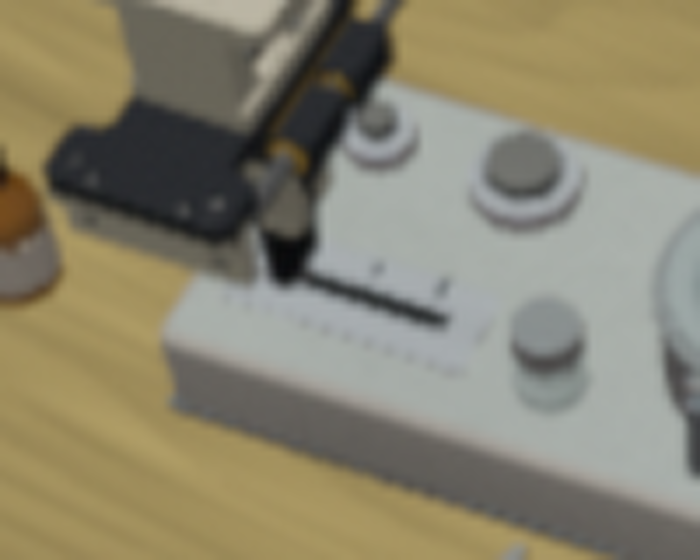

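```bash
python3 - <<'E'
from plant import capture
import cv2
c=capture("wrist");cv2.imwrite("pics/w5.png",cv2.resize(c["img"],(768,576)))
E
```

```text
(no output)
```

View pics/w5.png

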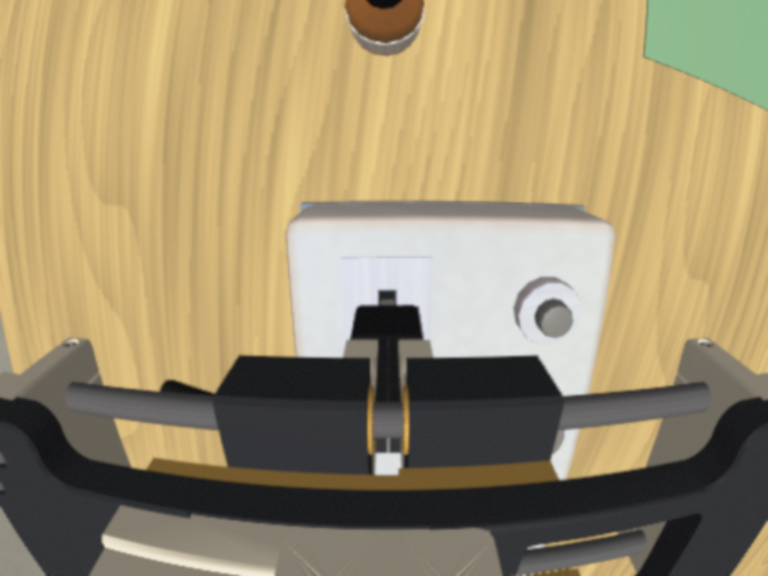

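Request:
play_rows --series '[0,0.005,0,0,0,0.008,0,0,0,0.011,0,0,0,0.011,0,0,0,0.005,0,0]'

```text
time_s: 5.55
tcp_pos: [0.6034, -0.1763, 0.0932]
eef_rot: [-15.9, 90.0, 171.3]
contact_force: [-0.5, 0.2, 0.1]
gripper_width: 0.0009
```

```bash
python3 - <<'E'
from h import *
rep()
from plant import capture
import cv2
x=np.load('pose.npy')
c=capture("side");a=c["img"][235:325,270:370];cv2.imwrite("pics/s6.png",cv2.resize(a,None,fx=6,fy=6,interpolation=cv2.INTER_CUBIC))
from plant import get_state
t=get_state()['tcp_pos']
print(((proj(c,t)-[270,235])*6).round())
c=capture("scene");a=c["img"][115:195,140:240];cv2.imwrite("pics/sc6.png",cv2.resize(a,None,fx=7,fy=7,interpolation=cv2.INTER_CUBIC))
print(((proj(c,t)-[140,115])*7).round())
E
```

```text
t 5.55 tcp [ 0.6034 -0.1763  0.0932] F [-0.5  0.2  0.1] w 0.0009 j [  1.5  21.4 -13.7  -0.  -54.9   5.7]
machine tcp [ 0.0338 -0.1531  0.0932]
tool in machine
 [[-0.    -0.001 -1.   ]
 [ 0.    -1.     0.001]
 [-1.    -0.     0.   ]]
[369. 362.]
[208. 213.]
```

View pics/s6.png

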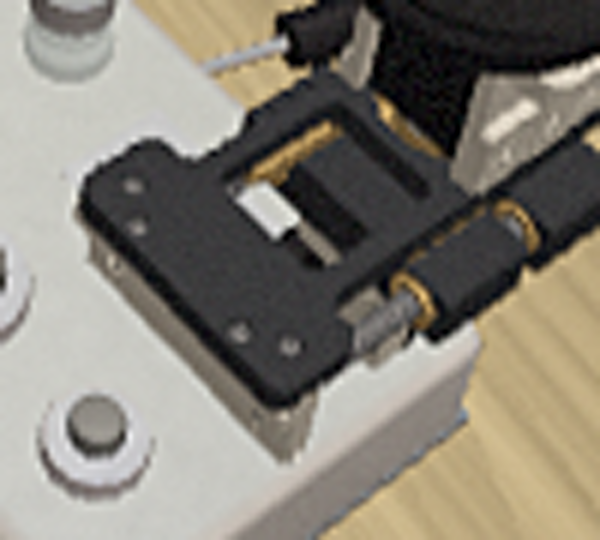

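View pics/sc6.png

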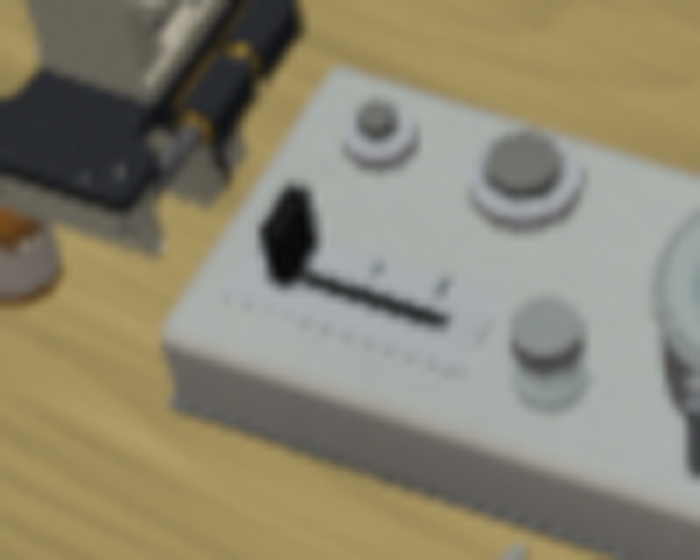

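```bash
python3 - <<'E'
from h import *
import cv2
d=pickle.load(open("c0.pkl","rb"));x=np.load('pose.npy')
im=cv2.imread("pics/sc6.png")
def draw(im,c,o,k,y0,col,z0=.078,z1=.116):
    Q=[((proj(c,W(x,(.035+a*.015,y0+b*.006,z)))-o+.5)*k).astype(int) for z in(z0,z1) for a,b in((-1,-1),(1,-1),(1,1),(-1,1))]
    for i in range(4):
        for p,q in((i,(i+1)%4),(4+i,4+(i+1)%4),(i,4+i)): cv2.line(im,tuple(map(int,Q[p])),tuple(map(int,Q[q])),col,1)
draw(im,d["scene"],np.array([140,115]),7,-.115,(0,0,255))
im2=cv2.resize(d["side"]["img"][235:325,270:370],None,fx=6,fy=6,interpolation=cv2.INTER_CUBIC)
draw(im2,d["side"],np.array([270,235]),6,-.115,(0,0,255))
cv2.imwrite("pics/ov1.png",im);cv2.imwrite("pics/ov2.png",im2)
E
```

```text
(no output)
```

View pics/ov1.png

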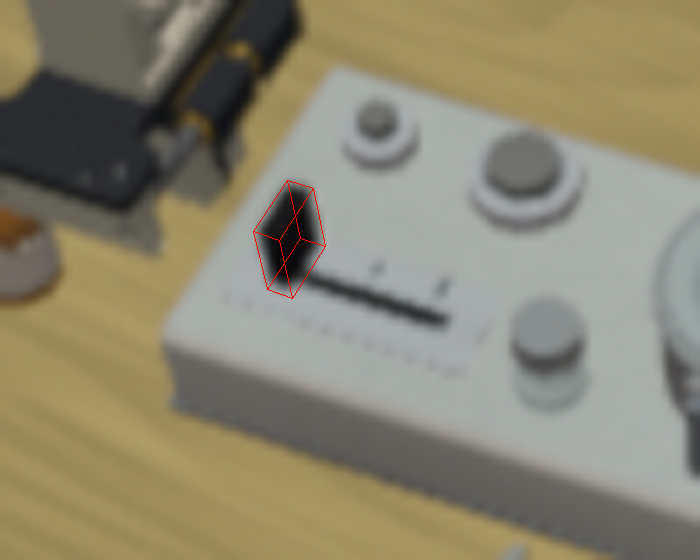

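View pics/ov2.png

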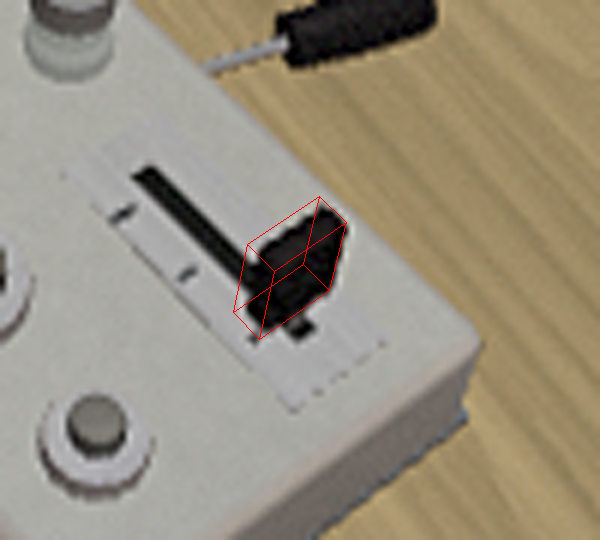

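```bash
python3 - <<'E'
from h import *
import cv2
d=pickle.load(open("c0.pkl","rb"));x=np.load('pose.npy')
w2=pickle.load(open("w2.pkl","rb"))
# camera in tool frame from w2 (tcp .5437,-.0489,.2052), tool R in machine
c,n=np.cos(x[2]),np.sin(x[2]);M=np.array([[c,-n,0],[n,c,0],[0,0,1]])
T=w2["world_from_camera"];t2=np.array([.5437,-.0489,.2052]);off=T[:3,3]-t2;print('cam off machine',M.T@off)
K=w2["K"]
def fp(X,tcp):
    v=T[:3,:3].T@(X-(tcp+off));th=np.arctan2(np.hypot(v[0],v[1]),v[2]);r=th*K[0,0]/np.hypot(v[0],v[1])
    return (np.array([v[0]*r+K[0,2],v[1]*r+K[1,2]])+.5)*1.5-.5
im=cv2.imread("pics/w5.png");tcp=np.array([.5997,-.1358,.095])
for s,col in((0,(0,0,255)),(.012,(0,255,0))):
    Q=[fp(W(x,(.035+a*.015,-.115+s+b*.006,z)),tcp) for z in(.078,.116) for a,b in((-1,-1),(1,-1),(1,1),(-1,1))]
    for i in range(4):
        for p,q in((i,(i+1)%4),(4+i,4+(i+1)%4),(i,4+i)): cv2.line(im,tuple(map(int,Q[p])),tuple(map(int,Q[q])),col,1)
p=fp(tcp,tcp);cv2.circle(im,tuple(map(int,p)),3,(255,0,0),-1);print(p)
cv2.imwrite("pics/ov3.png",cv2.resize(im[250:400,270:500],None,fx=3,fy=3))
a=cv2.imread("pics/sc5.png");draw=None
for s,col in((0,(0,0,255)),(.012,(0,255,0))):
    Q=[(proj(d["scene"],W(x,(.035+a_*.015,-.115+s+b*.006,z)))-[140,115]+.5)*7 for z in(.078,.116) for a_,b in((-1,-1),(1,-1),(1,1),(-1,1))]
    for i in range(4):
        for p,q in((i,(i+1)%4),(4+i,4+(i+1)%4),(i,4+i)): cv2.line(a,tuple(map(int,Q[p])),tuple(map(int,Q[q])),col,1)
cv2.imwrite("pics/ov4.png",a)
E
```

```text
cam off machine [-0.00078524 -0.08354337  0.18001682]
[385.51518026 334.35236514]
```

View pics/ov3.png

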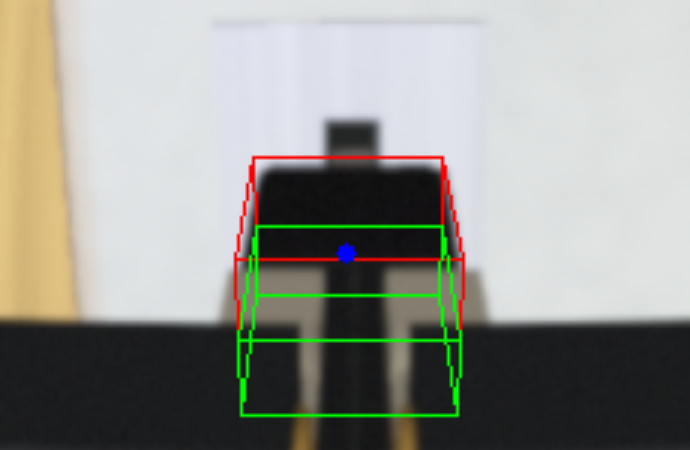

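View pics/ov4.png

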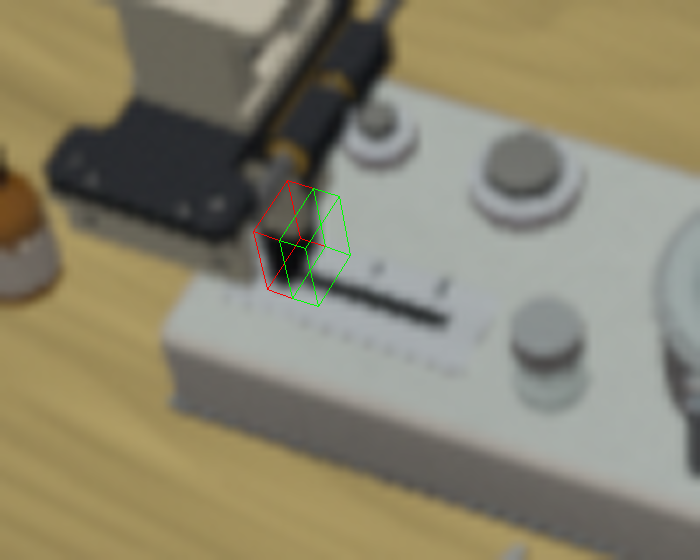

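```bash
python3 - <<'E'
from h import *
import cv2
d=pickle.load(open("c0.pkl","rb"));x=np.load('pose.npy')
for nm,o,k,f in(("scene",np.array([140,115]),7,"sc6"),("side",np.array([270,235]),6,"s6")):
    im=cv2.imread(f"pics/{f}.png")
    for h,col in((0,(0,0,255)),(.02,(0,255,0))):
        Q=[((proj(d[nm],W(x,(.0338+a*.021,-.1531+b*.0095,.0932+h)))-o+.5)*k).astype(int) for a,b in((-1,-1),(1,-1),(1,1),(-1,1))]
        cv2.polylines(im,[np.array(Q)],True,col,1)
    cv2.imwrite(f"pics/ovt_{nm}.png",im)
E
```

```text
(no output)
```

View pics/ovt_scene.png

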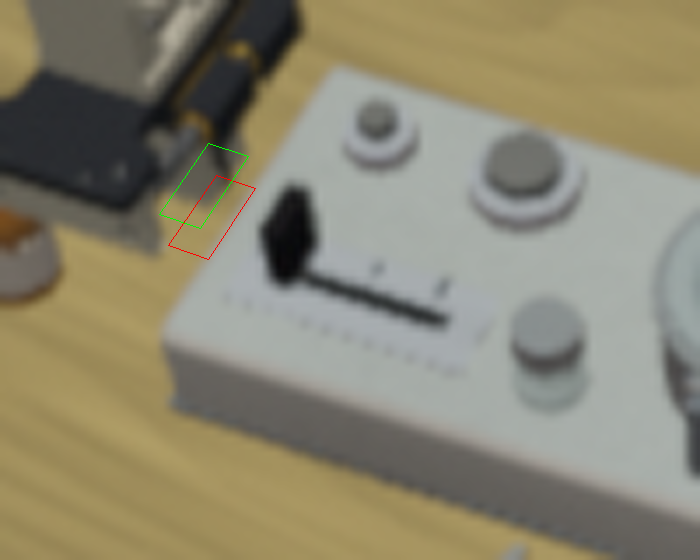

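View pics/ovt_side.png

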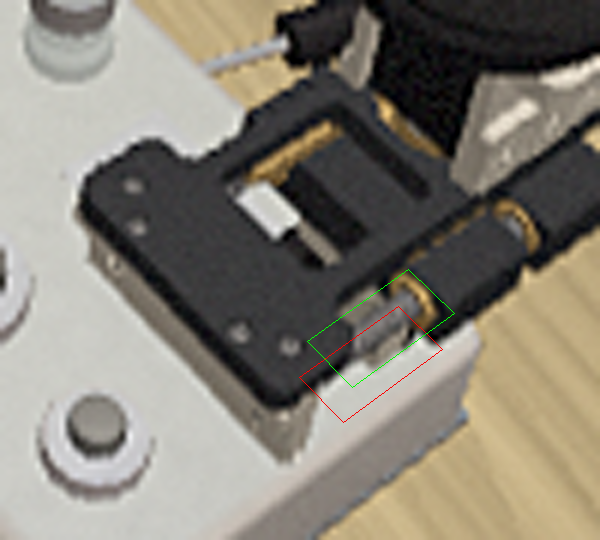

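Request:
play_rows --series '[0.007,0,0,0,0.007,0,0,0,0.007,0,0,0,0,0,0,0,0,0,0,0]'

```text
time_s: 6.07
tcp_pos: [0.6029, -0.1752, 0.0714]
eef_rot: [-6.9, 89.9, -179.7]
contact_force: [0.3, 0.2, -0.8]
gripper_width: 0.0002
```

Request:
play_rows --series '[0,-0.006,0,0,0,-0.006,0,0,0,-0.006,0,0,0,-0.006,0,0,0,-0.004,0,0]'

```text
time_s: 6.48
tcp_pos: [0.6001, -0.1474, 0.0727]
eef_rot: [120.1, 89.9, -52.6]
contact_force: [0.1, -4.7, -0.6]
gripper_width: 0.0003
```

```bash
python3 - <<'E'
from h import *
rep(P=(.034,-.0725,.072))
from plant import capture
import cv2
c=capture("scene");a=c["img"][115:195,140:240];cv2.imwrite("pics/sc7.png",cv2.resize(a,None,fx=7,fy=7,interpolation=cv2.INTER_CUBIC))
E
```

```text
t 6.4833 tcp [ 0.6001 -0.1474  0.0727] F [ 0.1 -4.7 -0.6] w 0.0003 j [  4.3  21.7 -16.4   0.1 -51.9   2.9]
machine tcp [ 0.0342 -0.1239  0.0727]
tool in machine
 [[ 0.    -0.    -1.   ]
 [-0.001 -1.     0.   ]
 [-1.     0.001 -0.   ]]
tool shift to [ 0.5933 -0.0964  0.072 ] [ 0.0006 -0.0514  0.0002]
```

View pics/sc7.png

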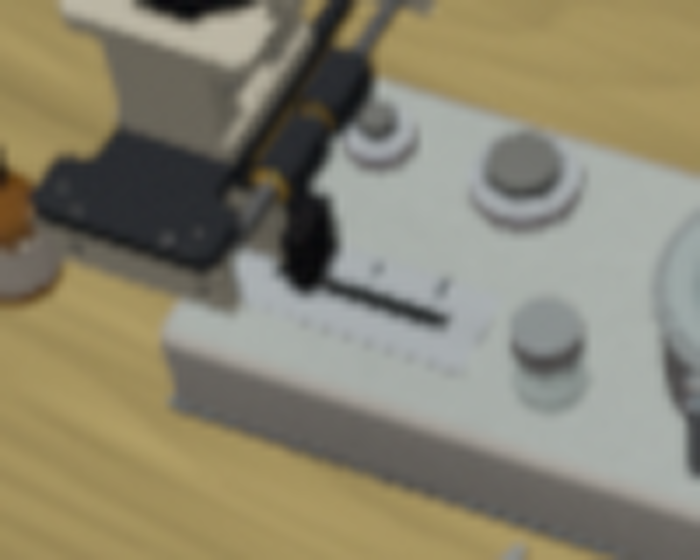

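Request:
play_rows --series '[0,-0.005,0,0,0,-0.005,0,0,0,-0.005,0,0,0,-0.005,0,0,0,-0.005,0,0]'

```text
time_s: 6.95
tcp_pos: [0.5968, -0.1231, 0.0725]
eef_rot: [82.8, 89.9, -89.9]
contact_force: [1.7, -8.0, -1.8]
gripper_width: 0.0006
```

Request:
play_rows --series '[0,-0.005,0,0,0,-0.005,0,0,0,-0.005,0,0,0,-0.004,0,0,0,-0.003,0,0]'

```text
time_s: 7.37
tcp_pos: [0.594, -0.1002, 0.0724]
eef_rot: [-107.9, 90.0, 79.4]
contact_force: [0.4, -0.1, -0.6]
gripper_width: 0.0002
```

```bash
python3 - <<'E'
from h import *
rep(P=(.034,-.0725,.072))
from plant import capture
import cv2
c=capture("scene");a=c["img"][115:195,140:240];cv2.imwrite("pics/sc8.png",cv2.resize(a,None,fx=7,fy=7,interpolation=cv2.INTER_CUBIC))
E
```

```text
t 7.3667 tcp [ 0.594  -0.1002  0.0724] F [ 0.4 -0.1 -0.6] w 0.0002 j [  9.   20.4 -18.4  -0.  -51.1  -1.7]
machine tcp [ 0.0342 -0.0764  0.0724]
tool in machine
 [[ 0.    -0.001 -1.   ]
 [ 0.    -1.     0.001]
 [-1.    -0.    -0.   ]]
tool shift to [ 0.5933 -0.0964  0.072 ] [ 0.0004 -0.0039  0.0002]
```

View pics/sc8.png

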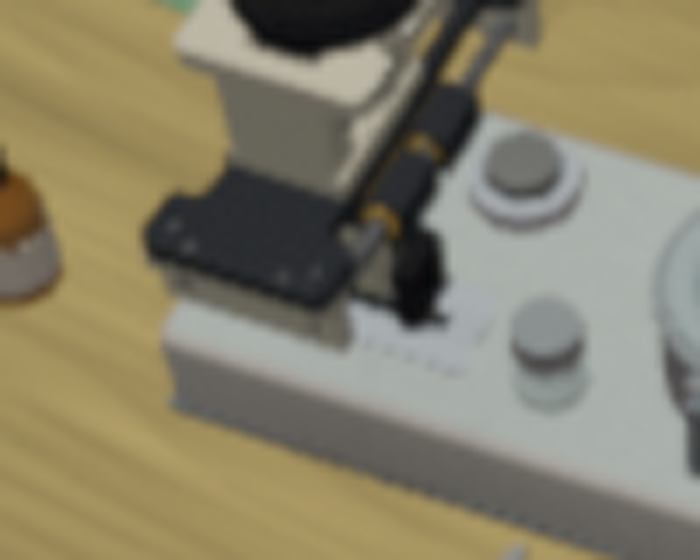

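Request:
play_rows --series '[0,-0.002,0,0,0,-0.002,0,0,0,-0.001,0,0,0,0,0,0,0,0,0,0]'

```text
time_s: 7.83
tcp_pos: [0.5937, -0.0976, 0.0725]
eef_rot: [87.4, 89.9, -85.4]
contact_force: [2.2, -7.6, -1.2]
gripper_width: 0.0004
```

Request:
play_rows --series '[0,0.006,0,0,0,0.01,0,0,0,0.01,0,0,-0.02,0,0,0,-0.03,0,0,0]'

```text
time_s: 8.25
tcp_pos: [0.5944, -0.1231, 0.1197]
eef_rot: [-9.1, 89.6, 178.1]
contact_force: [0.4, 1.1, -0.2]
gripper_width: 0.0005
```

Request:
play_rows --series '[-0.03,0,0,0,-0.02,0,0,0,0,0,0,0,0,0,0,0,0,0,0,0]'

```text
time_s: 8.67
tcp_pos: [0.5962, -0.1223, 0.1717]
eef_rot: [-45.1, 90.0, 142.1]
contact_force: [0.2, 0.0, -0.2]
gripper_width: 0.0005
```

```bash
python3 - <<'E'
from h import *
rep(P=(-.045,-.0465,.1))
from plant import capture
import cv2
c=capture("scene");a=c["img"][115:195,140:240];cv2.imwrite("pics/sc9.png",cv2.resize(a,None,fx=7,fy=7,interpolation=cv2.INTER_CUBIC))
c=capture("wrist");cv2.imwrite("pics/w9.png",cv2.resize(c["img"],(768,576)))
E
```

```text
t 8.6667 tcp [ 0.5962 -0.1223  0.1717] F [ 0.2  0.  -0.2] w 0.0005 j [  6.8  15.7 -10.8  -0.  -63.5   0.4]
machine tcp [ 0.0336 -0.0985  0.1717]
tool in machine
 [[-0.001 -0.002 -1.   ]
 [ 0.001 -1.     0.002]
 [-1.    -0.001  0.001]]
tool shift to [ 0.5117 -0.0806  0.1   ] [ 0.0718 -0.0519  0.0786]
```

View pics/sc9.png

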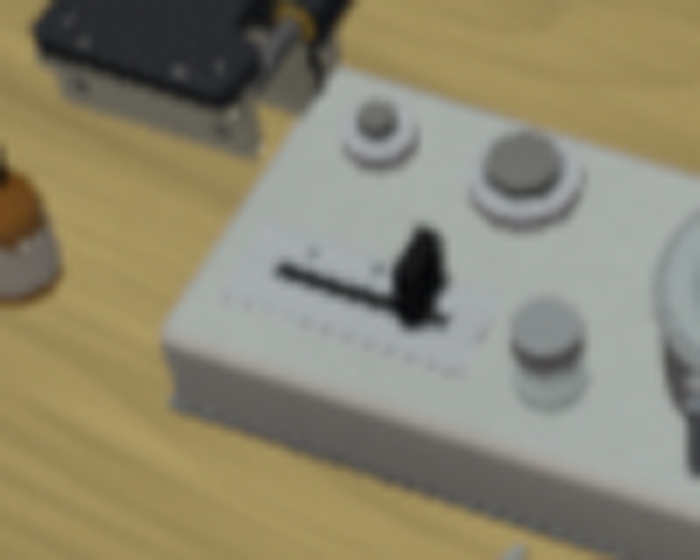

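View pics/w9.png

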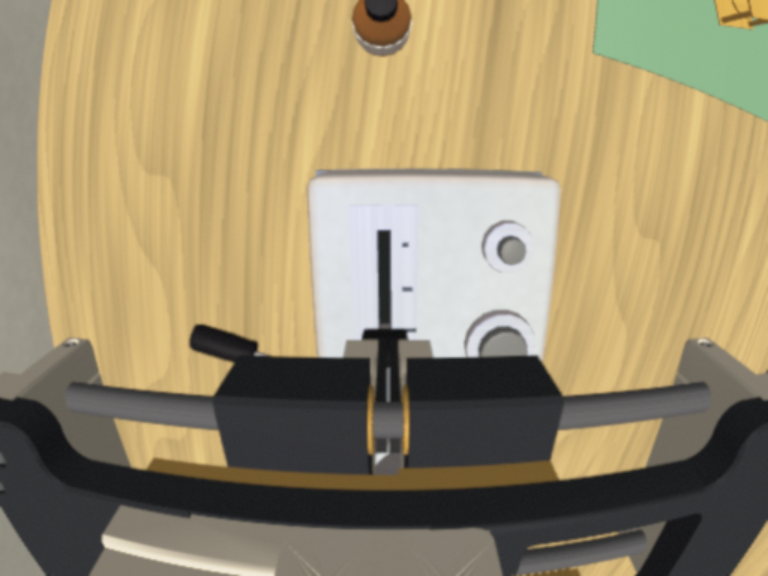

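```bash
python3 - <<'E'
from h import *
d=pickle.load(open("c0.pkl","rb"));x=np.load('pose.npy')
for z in (.12,.13,.14,.15,.16):
    print(z,((proj(d["side"],W(x,(-.063,-.192,z)))-[270,235])*6).round(),((proj(d["side"],W(x,(-.063,-.114,z)))-[270,235])*6).round(),'scene(160,250)',((proj(d["scene"],W(x,(.130,-.114,z)))-[140,115])*7).round(),((proj(d["scene"],W(x,(.130,-.192,z)))-[140,115])*7).round())
E
```

```text
0.12 [227. 598.] [ 44. 391.] scene(160,250) [169. 372.] [ -3. 313.]
0.13 [231. 580.] [ 46. 372.] scene(160,250) [165. 357.] [ -9. 297.]
0.14 [235. 563.] [ 48. 354.] scene(160,250) [160. 341.] [-15. 281.]
0.15 [240. 545.] [ 50. 334.] scene(160,250) [156. 325.] [-21. 265.]
0.16 [244. 526.] [ 52. 315.] scene(160,250) [151. 309.] [-27. 249.]
```

Request:
play_rows --series '[0,-0.0104,0.0158,0,0,-0.0104,0.0158,0,0,-0.0104,0.0158,0,0,-0.0104,0.0158,0,0,-0.0104,0.0158,0]'

```text
time_s: 9.18
tcp_pos: [0.5104, -0.0801, 0.1711]
eef_rot: [2.1, 89.9, -170.7]
contact_force: [-0.6, 0.8, -0.5]
gripper_width: 0.0005
```

Request:
play_rows --series '[0.02,0,0,0,0.02,0,0,0,0.02,0,0,0,0.02,0,0,0,0.012,0,0,0]'

```text
time_s: 9.6
tcp_pos: [0.51, -0.0804, 0.0775]
eef_rot: [-2.3, 89.8, -175.0]
contact_force: [-0.4, -1.0, 0.4]
gripper_width: 0.0001
```

```bash
python3 - <<'E'
from h import *
rep(P=(-.0455,-.0464,.0685))
from plant import capture
import cv2
c=capture("side");a=c["img"][215:335,210:370];cv2.imwrite("pics/s10.png",cv2.resize(a,None,fx=5,fy=5,interpolation=cv2.INTER_CUBIC))
E
```

```text
t 9.6 tcp [ 0.51   -0.0804  0.0775] F [-0.4 -1.   0.4] w 0.0001 j [ 12.8  12.9 -28.7  -0.  -48.5  -5.6]
machine tcp [-0.0466 -0.0461  0.0775]
tool in machine
 [[-0.004 -0.001 -1.   ]
 [ 0.    -1.     0.001]
 [-1.    -0.     0.004]]
tool shift to [ 0.5112 -0.0806  0.0685] [ 0.009   0.0003 -0.0012]
```

View pics/s10.png

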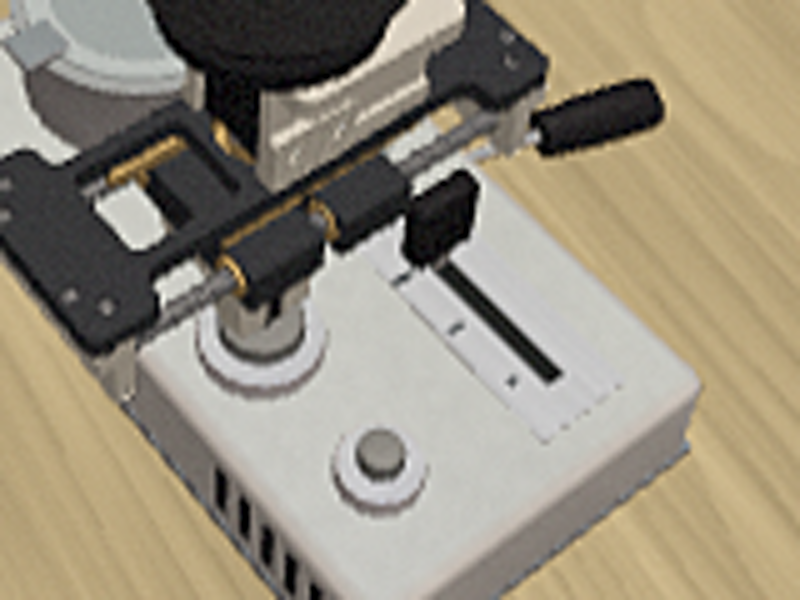

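Request:
play_rows --series '[0.003,0,0,0,0.003,0,0,0,0.003,0,0,0,0.002,0,0,0,0.001,0,0,0]'

```text
time_s: 10.07
tcp_pos: [0.5123, -0.0802, 0.0688]
eef_rot: [177.5, 89.9, 4.8]
contact_force: [-0.1, 0.7, 3.1]
gripper_width: 0.0004
```

Request:
play_rows --series '[0.002,0,0,0,0.002,0,0,0,0.001,0,0,0,0.001,0,0,0,0,0,0,0]'

```text
time_s: 10.48
tcp_pos: [0.5125, -0.0803, 0.0647]
eef_rot: [160.8, 89.9, -11.9]
contact_force: [-7.7, 2.1, 24.1]
gripper_width: 0.0005
```

```bash
python3 - <<'E'
from h import *
rep()
from plant import capture
import cv2
c=capture("side");a=c["img"][255:305,230:290];cv2.imwrite("pics/s11.png",cv2.resize(a,None,fx=10,fy=10,interpolation=cv2.INTER_CUBIC))
E
```

```text
t 10.4833 tcp [ 0.5125 -0.0803  0.0647] F [-7.7  2.1 24.1] w 0.0005 j [ 12.8  13.9 -29.6   0.1 -46.4  -5.6]
machine tcp [-0.0442 -0.0463  0.0647]
tool in machine
 [[ 0.002  0.    -1.   ]
 [-0.001 -1.    -0.   ]
 [-1.     0.001 -0.002]]
```

View pics/s11.png

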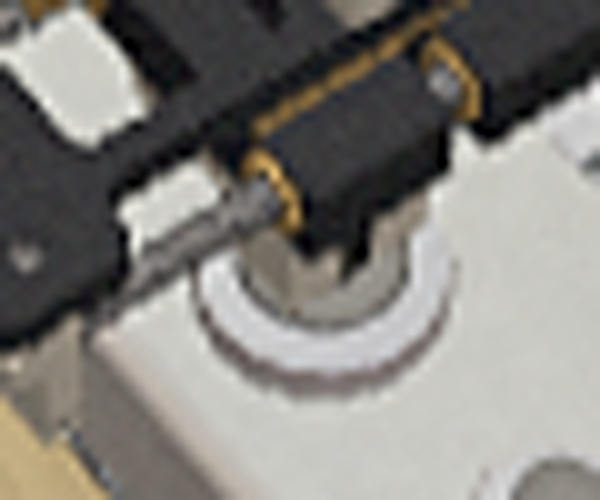

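Request:
play_rows --series '[-0.002,0,0,0,0,0,0,0,0,0,0,0,0,0,0,0,0,0,0,0]'

```text
time_s: 10.95
tcp_pos: [0.5123, -0.0803, 0.065]
eef_rot: [170.9, 89.9, -1.9]
contact_force: [-1.0, 0.8, 7.3]
gripper_width: 0.0002
```

Request:
play_rows --series '[-0.001,0,0,0,0,0,0,0,0,0,0,0,0,0,0,0,0,0,0,0]'

```text
time_s: 11.37
tcp_pos: [0.5123, -0.0802, 0.0655]
eef_rot: [175.1, 90.0, 2.4]
contact_force: [0.6, -0.5, 4.5]
gripper_width: 0.0006
```

Request:
play_rows --series '[-0.002,0,0,0,0,0,0,0,0,0,0,0,0,0,0,0,0,0,0,0]'

```text
time_s: 11.78
tcp_pos: [0.5122, -0.0802, 0.0675]
eef_rot: [175.2, 90.0, 2.4]
contact_force: [2.8, 0.2, 3.2]
gripper_width: 0.0005
```

Request:
play_rows --series '[-0.002,0,0,0,0,0,0,0,0,0,0,0,0,0,0,0,0,0,0,0]'

```text
time_s: 12.2
tcp_pos: [0.5116, -0.0802, 0.0693]
eef_rot: [-16.6, 90.0, 170.6]
contact_force: [0.1, 0.7, 3.6]
gripper_width: 0.0008
```

Request:
play_rows --series '[-0.002,0,0,0,0,0,0,0,0,0,0,0,0,0,0,0,0,0,0,0]'

```text
time_s: 12.62
tcp_pos: [0.511, -0.0804, 0.071]
eef_rot: [-2.9, 89.9, -175.7]
contact_force: [-0.4, 0.4, 1.3]
gripper_width: 0.0004
```

Request:
play_rows --series '[-0.01,0,0,0,-0.02,0,0,0,-0.03,0,0,0,-0.03,0,0,0,-0.03,0,0,0]'

```text
time_s: 13.03
tcp_pos: [0.5113, -0.0804, 0.1932]
eef_rot: [15.6, 90.0, -157.1]
contact_force: [0.2, -0.1, -0.5]
gripper_width: 0.0003
```

Request:
play_rows --series '[-0.02,0,0,0,0,0.03,0,0,0,0.03,0,0,0,0,0,0,0,0,0,0]'

```text
time_s: 13.45
tcp_pos: [0.519, -0.1409, 0.2118]
eef_rot: [-25.3, 90.0, 161.8]
contact_force: [1.1, -0.2, -1.0]
gripper_width: 0.0008
```

```bash
python3 - <<'E'
from h import *
rep()
from plant import capture
import cv2
a=capture("scene")["img"][115:215,120:320];b=capture("side")["img"][185:385,180:400]
cv2.imwrite("pics/sc12.png",cv2.resize(a,None,fx=4,fy=4,interpolation=cv2.INTER_CUBIC));cv2.imwrite("pics/s12.png",cv2.resize(b,None,fx=3,fy=3,interpolation=cv2.INTER_CUBIC))
E
```

```text
t 13.45 tcp [ 0.519  -0.1409  0.2118] F [ 1.1 -0.2 -1. ] w 0.0008 j [  5.7   7.4 -16.1  -0.  -66.6   1.4]
machine tcp [-0.0454 -0.1072  0.2118]
tool in machine
 [[-0.    -0.003 -1.   ]
 [ 0.    -1.     0.003]
 [-1.    -0.     0.   ]]
```

View pics/sc12.png

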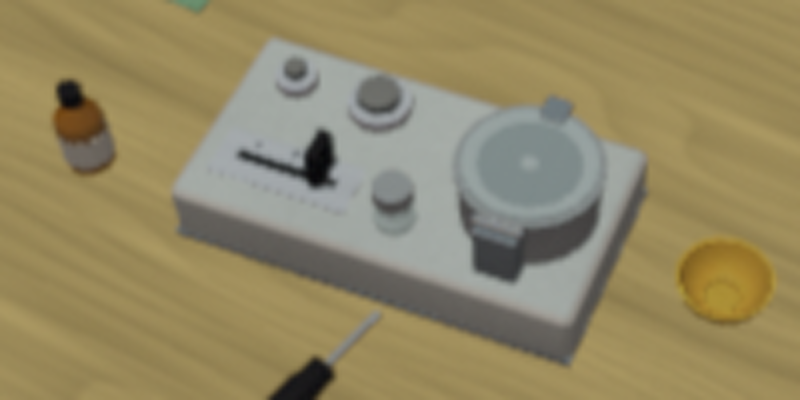

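View pics/s12.png

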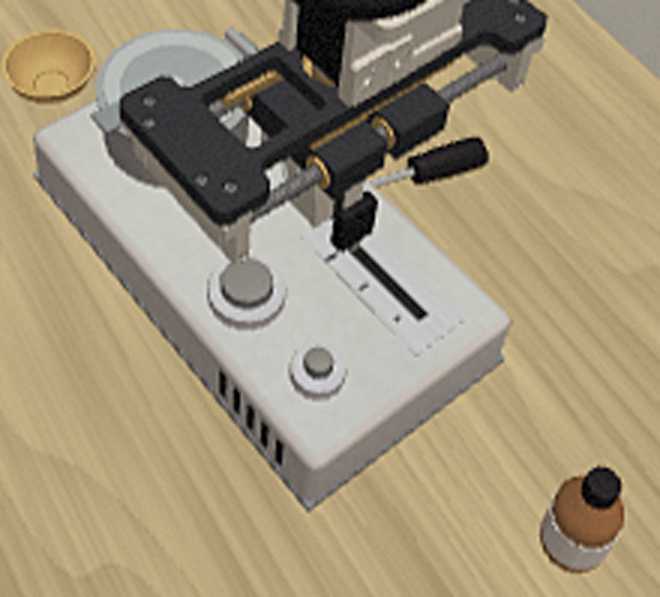

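The lever stands at the far stop (scene crop about 320,160), both buttons are up, and the jar, bottle, bowl and screwdriver are where they were. Nothing is touching the arm, so I am handing in.

```bash
python3 -c "
from plant import close_job
print(close_job())"
```

```text
the job is handed in; nothing more can be done
None
```

The job is handed in at about 13.5 s of the 48 s, but no verdict was reported. By my last checks, the lever is at its second stop and the larger button was pressed right down and has come back up.

- **First try at the lever:** The closed fingers slid over the top of the paddle with at most about 7 N and did not move it. In the pictures the real fingertips sit about 20 mm above the reported TCP, which disagrees with the description, so I lowered the tool by 21 mm.
- **Lever:** The closed fingertips then pushed it from behind, past both humps. It met the hard stop at about 8 N and, once released, stood about 60 mm along the slot in the pictures. It was never pinched.
- **Button:** I pressed it down to its hard floor, with a brief peak of about 24 N. On the way back up the spring force fell from about 5 N to about 1 N over 6 mm, which matches the full travel.
- **Last look:** Both buttons are up and the small one was never touched. The jar, bottle, bowl and screwdriver look unmoved, and the arm is clear with force readings within noise.

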